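# Pack a studio mail order into the carton on the postal scale

### The arm

A 7-joint arm with a two-finger parallel gripper is mounted at the origin on the work surface. World frame = base frame: x ahead of the robot, y to its left, z up, the work surface at z = 0. Lengths are in mm, angles in rad, forces in N, time in s.
With the tool pointing down it reaches from about 400 to 875 mm from the base axis. Payload 6.5 kg.
Tool frame: the origin (TCP) lies midway between the tips of the shut fingers; the grasp point (between the pads) lies 19 mm behind it; z points along the fingers, y is the line along which they close (so a half turn about z gives the same grasp; the last joint's range is limited). The gripper opens to 85 mm and grips with 20 to 120 N. Pads are 22 mm wide; open, the fingers measure 114 mm over their backs; the gripper's body (76 mm by 85 mm) begins 54 mm behind the grasp point. The pads swing forward as they close: fully open they stand 13 mm farther back than shut.
Start: joints at [-1.168, 0.536, -0.004, 1.538, 0.003, 1.067, -0.071], TCP at [293.675, 579.867, 231.29] pointing down, gripper open.
Joint ranges: [-2.7, 2.7], [-0.37, 2.16], [-1.27, 1.26], [0.24, 2.4], [-1.31, 4.45], [0.19, 1.91], [-2.76, 2.76]. Speed limits (rad/s): [2.39, 2.39, 3.14, 3.14, 3.14, 3.14, 3.14].

### API

Orientations are given as a unit quaternion [x, y, z, w].
In Python, from rig import manip, telemetry, eyes, job_done gives the robot as it stands. The module is installed in compiled form; this text tells all that it offers. Calls block until the motion is done:
- manip.move_to(position, orientation): joint-space move of the TCP to a pose.
- manip.move_straight(position, frame=None, speed=150, until_force=None): straight line of the TCP; frame=None keeps the orientation; speed is the mean speed in mm/s. With until_force (N) it stops when the force on the tool has changed by that much, and returns True; else False.
- manip.move_j(angles): joint-space move.
- manip.open_jaws() and manip.clamp(): open the fingers fully, or close them until they stop; the grip force is fixed at half the most.
- manip.sleep(seconds).
- manip.ik(position, orientation): joint angles nearest the present ones, or None.
- telemetry.read_state(): the state.
- eyes.snapshot(name): name is "scene" or "top" or "wrist"; returns a dict with "image" (384x512x3 uint8, red, green, blue), "mtx" (3x3 intrinsics, pixels), "R" (3x3) and "t" (3): a world point X has camera coordinates R X + t. Camera axes: x right, y down, z forward; pixel columns grow to the right and rows downward; lengths in mm; the calibration is good to about 2 mm. A picture is of the moment at which its call begins. There is no depth.
A pose or a line that the arm cannot do raises manip.PlanningError and nothing moves.
- job_done(): hands the job in; it is judged then, once.
The state is a dict: "time_s": time; "qpos": joint angles; "joint_velocities": joint speeds; "joint_torque": joint torques, N m; "tcp_pos": TCP position; "orientation": TCP orientation; "contact_force": force on the tool from outside, world axes, zero at the start; "moment": the same for the moment, N m; "grip_width": opening from 0.0 (shut) to 1.0 (fully open); "grip_force": force on a finger pad.
Only numpy, scipy, OpenCV 4.12 (cv2) and the standard library are available. Lean on these libraries where they do the work, as an engineer would, in place of code of your own. Each camera call takes 0.05 s, during which the arm holds its last target. There are 200 camera calls.

### The job

Pack the mail order from the cutting mat into the open carton on the spring scale, so that it is weighed as it is packed: lay the larger book flat in the middle of the carton, parallel to its long sides, lay the smaller booklet squarely on top of it, and put the round metal tin on the middle of the booklet. Stand the ink bottle upright on the carton's floor to the left of the books and lay the small roll of tape flat on the floor to their right (left and right as seen from the robot), so that the books lie between the two. Set things down lightly without pushing the scale's pan down to its stop, and leave the stapler where it is on the mat.

Things in the scene. Friction and masses are not known exactly. Their poses are not given: they have to be found in the camera images.
- book: The larger of the two books: a dark cloth-covered hardback notebook lying flat, with a black elastic band across it near one end; 62 mm wide (its x), 105 mm long (its y), 20 mm thick, about 110 g. Origin: centre of its underside; z up. Grip it across the 62 mm width.
- booklet: The smaller, thinner, pale grey booklet lying flat, with a blank cream label on its cover; 56 mm wide (its x), 90 mm long (its y), 12 mm thick, about 50 g. Origin: centre of its underside; z up. Grip it across the 56 mm width.
- tin: Round flat metal tin with a screw lid, 50 mm in diameter, 22 mm high, about 80 g, lying flat. Origin: centre of its underside; z up; its yaw is arbitrary.
- bottle: Small round dark ink bottle with a paper label and a black cap, standing: body 42 mm in diameter up to 29 mm, then a shoulder up to 35 mm, then a cap 30 mm in diameter up to 50 mm; about 110 g. Origin: centre of its underside; z up; its yaw is arbitrary.
- tape: Small cream roll of tape lying flat: 60 mm outside, hole 38 mm, 25 mm high, about 60 g (not the big brown packing-tape roll, 104 mm across, at the back of the table). Origin: centre of its underside; z up; its yaw is arbitrary.
- stapler: Small black stapler, 66 (its y) x 26 x 36 mm high, among the order's things but not part of it: it stays put. Origin: centre of its underside. The six lie on a green cutting mat (top 3 mm above the table) in two columns 150 mm apart, left to right, of three each, 100 mm apart, front to back; those with a length lie roughly left to right.
- carton (a point): Open kraft carton, no lid, fixed on the spring scale's pan (left or right of the robot's axis) and sinking with it. Origin: centre of its inner floor, z up; x across it, away from the robot; y along it, to the robot's left; turned up to 0.25 rad. Inside 140 mm (x) by 276 mm (y); walls 3 mm thick, 55 mm high inside. Empty, its floor is 141 mm and its rim 196 mm above the table.
- pan (a joint): How far the scale's pan, with the carton, has sunk from its unloaded height, in m: 0 empty, stop at 0.040. It sinks about 4 mm for each 100 g laid in (damped spring, about 250 N/m): all five things, 330 to 515 g together, sink it by 12 to 20 mm.
Not all that is in view belongs to the job. Of the things shaped like the bottle, the black one is meant.

How it is judged (in metres and radians):
At the end, for the whole second after the job is handed in: Book flat on carton floor, within 15 mm and 0.2 rad of centred; booklet flat on it (12 mm across, 15 along, 0.2 rad); tin on booklet (13 mm, 15 mm); on the floor, bottle upright 55-125 mm left and tape flat 60-115 mm right of the carton's centre (55 and 45 mm across); all still (x of book in the frame of carton between -0.015 and 0.015 m and y of book in the frame of carton between -0.015 and 0.015 m and z of book in the frame of carton between -0.006 and 0.006 m and angle between the y axis of book and the y axis of carton, either way round below 0.2 rad and x of booklet in the frame of book between -0.012 and 0.012 m and y of booklet in the frame of book between -0.015 and 0.015 m and z of booklet in the frame of book between 0.015 and 0.025 m and angle between the y axis of booklet and the y axis of book, either way round below 0.2 rad and x of tin in the frame of booklet between -0.013 and 0.013 m and y of tin in the frame of booklet between -0.015 and 0.015 m and z of tin in the frame of booklet between 0.007 and 0.017 m and x of bottle in the frame of carton between -0.055 and 0.055 m and y of bottle in the frame of carton between 0.055 and 0.125 m and z of bottle in the frame of carton between -0.006 and 0.006 m and x of tape in the frame of carton between -0.045 and 0.045 m and y of tape in the frame of carton between -0.115 and -0.06 m and z of tape in the frame of carton between -0.006 and 0.006 m and angle between each of book, booklet, tin, bottle, tape's own z axis and vertical below 0.12 rad and linear speed of each of book, booklet, tin, bottle, tape below 0.02 m/s); the robot touches nothing.
It fails at once if the scale's pan is pushed down to its stop (value of joint pan above 0.038 m).
It fails at once if the stapler is moved by more than 30 mm (distance of stapler from where it was at the start of the episode above 0.03 m).
It also fails if it takes over 131 s, if anything falls off the work surface, if the arm or the gripper's body presses on something with over 40 N, if the wrist force passes 120 N, or if a joint passes its speed limit or range.

## Working session

There is one attempt and no reset: what is moved stays moved. The work goes in short steps, each a Python script; the robot and the scene stay as the last script left them, time stands still between calls to the robot, and variables do not carry over. Pictures are saved under pics/ and viewed, at most 14 in all, crops included, and the job is handed in when it is done.

```bash
mkdir -p pics; python3 - <<'E'
from rig import manip, telemetry, eyes
import cv2, pickle
s=telemetry.read_state();print(s)
d={}
for n in("scene","top"):
    d[n]=eyes.snapshot(n);cv2.imwrite(f"pics/{n}0.png",d[n]["image"][:,:,::-1])
    print(n,d[n]["mtx"],d[n]["R"],d[n]["t"])
pickle.dump(d,open("s0.pkl","wb"))
E
```

```text
{'time_s': 0.0, 'qpos': array([-1.1682085 ,  0.53714403, -0.00444698,  1.53889263,  0.0025916 ,
        1.06729348, -0.07118235]), 'joint_velocities': array([ 4.02071781e-04, -4.35008824e-04,  9.49630608e-04, -1.71739705e-04,
        7.29619002e-04, -1.54589958e-04, -6.87510677e-05]), 'joint_torque': array([-2.07458734e-04, -5.83388937e+01,  1.04854457e+00, -2.59112835e+01,
        1.22692299e-02,  9.49521287e-03,  7.80878167e-06]), 'tcp_pos': array([293.39444215, 579.29989623, 230.41974746]), 'orientation': array([ 2.32208313e-01,  9.72665693e-01, -8.53732971e-04, -1.44416864e-04]), 'contact_force': array([-0.29606521,  0.0441771 ,  0.0749879 ]), 'moment': array([0.01327449, 0.01981387, 0.00669119]), 'grip_force': 0.0, 'grip_width': 0.99772357910054}
scene [[445.27627283   0.         256.08682918]
 [  0.         445.27627283 188.5502552 ]
 [  0.           0.           1.        ]] [[ 0.76377151  0.64517338 -0.02010943]
 [ 0.43513343 -0.53763233 -0.72222598]
 [-0.47677246  0.54286534 -0.69136477]] [-334.41585912 -187.18187254 1663.57772547]
top [[389.6573789    0.         254.18409054]
 [  0.         389.6573789  193.22341242]
 [  0.           0.           1.        ]] [[-0.02700613 -0.99962513  0.00450204]
 [-0.99448063  0.02640983 -0.10154208]
 [ 0.10138512 -0.00721945 -0.99482106]] [ -90.82305012  553.04745364 1149.97082776]
```

View pics/top0.png

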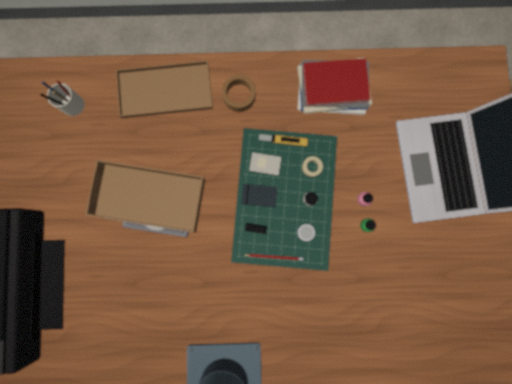

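View pics/scene0.png

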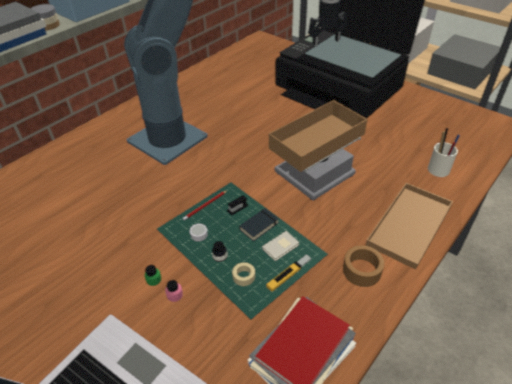

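The top view shows the carton at about (147,200) and the mat's items: booklet (265,163), book (261,195), stapler (256,228), tape (312,167), bottle (311,198) and tin (306,232). Green and pink bottles are decoys.

```bash
python3 - <<'E'
import cv2
im=cv2.imread("pics/top0.png")
cv2.imwrite("pics/crop1.png",cv2.resize(im[150:245,80:210],None,fx=6,fy=6,interpolation=cv2.INTER_CUBIC))
cv2.imwrite("pics/crop2.png",cv2.resize(im[145:245,235:335],None,fx=6,fy=6,interpolation=cv2.INTER_CUBIC))
E
```

```text
(no output)
```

View pics/crop1.png

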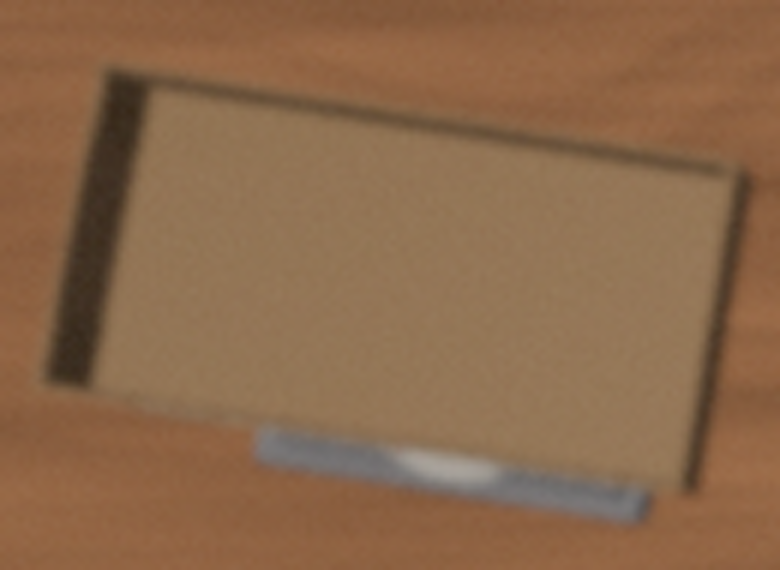

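View pics/crop2.png

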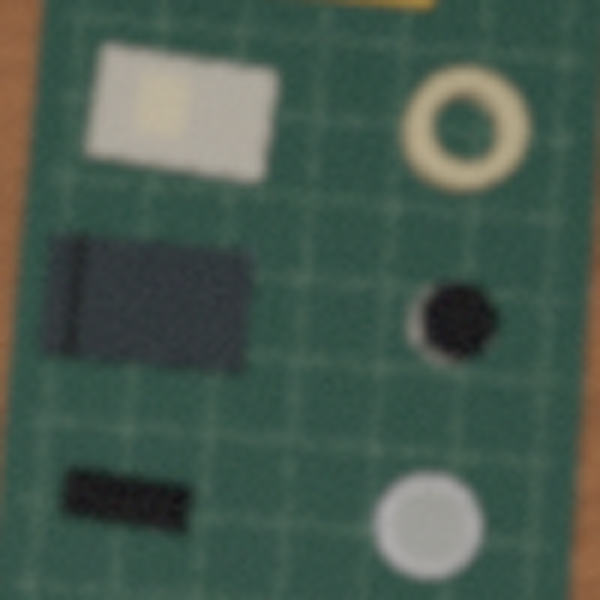

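```bash
cat > h.py <<'E'
import numpy as np, cv2
def cast(c,uv,z):
    uv=np.atleast_2d(np.asarray(uv,float)); r=np.c_[uv,np.ones(len(uv))]@np.linalg.inv(c["mtx"]).T@c["R"]
    o=-c["R"].T@c["t"]; return o+r*((z-o[2])/r[:,2])[:,None]
def proj(c,X):
    p=np.atleast_2d(X)@c["R"].T+c["t"]; p=p@c["mtx"].T; return p[:,:2]/p[:,2:]
E
python3 - <<'E'
import pickle
from h import *
c=pickle.load(open("s0.pkl","rb"))["top"]
k=(np.array([[105,68],[745,165],[693,490],[45,383]])+.5)/6-.5+[80,150]
P=cast(c,k,196); print("carton",P.round(1),P.mean(0).round(1))
print("sides",np.linalg.norm(P-np.roll(P,-1,0),axis=1))
ya=(P[0]+P[3]-P[1]-P[2]);print("yaw",np.arctan2(-ya[0],ya[1]))
xa=(P[0]+P[1]-P[2]-P[3]);print("yaw",np.arctan2(xa[1],xa[0]))
im=c["image"].astype(int); R,G,B=im[...,0],im[...,1],im[...,2]
hsv=cv2.cvtColor(c["image"],cv2.COLOR_RGB2HSV)
m=((hsv[...,1]<105)|(hsv[...,2]<50)|(R>G)).astype(np.uint8)
m[:148]=0;m[243:]=0;m[:,:238]=0;m[:,332:]=0
cs,_=cv2.findContours(m,cv2.RETR_EXTERNAL,cv2.CHAIN_APPROX_NONE)
for q in cs:
    if cv2.contourArea(q)<40: continue
    r=cv2.minAreaRect(q); u,v=r[0]
    n,z=("booklet",15) if u<285 and v<180 else ("book",23) if u<285 and v<212 else ("stapler",39) if u<285 else ("tape",28) if v<182 else ("bottle",53) if v<215 else ("tin",25)
    w=cast(c,cv2.boxPoints(r),z); C=w.mean(0)
    e=[w[1]-w[0],w[2]-w[1]]; l=max(e,key=np.linalg.norm)
    print(n,r[0],C.round(1),[round(np.linalg.norm(x),1) for x in e],"long axis yaw from y",round(float(np.arctan(-l[0]/l[1])),3), cv2.contourArea(q))
E
```

```text
carton [[628.9 303.  196. ]
 [579.   25.6 196. ]
 [439.4  49.8 196. ]
 [492.5 326.8 196. ]] [535.  176.3 196. ]
sides [281.88262095 141.69535145 282.11365936 138.42171314]
yaw -0.18378376877422967
yaw -0.171938684231615
book (284.4999694824219, 194.99996948242188) [ 544.9 -197.7   23. ] [np.float64(286.1), np.float64(287.1)] long axis yaw from y 1.524 8742.0
```

```bash
python3 - <<'E'
import pickle
from h import *
c=pickle.load(open("s0.pkl","rb"))["top"]
im=cv2.GaussianBlur(c["image"],(3,3),0).astype(int)
for p in [(295,180),(260,163),(260,197),(256,228),(323,167),(312,198),(306,232),(285,210)]: print(p,im[p[1],p[0]])
d=im[...,1]-im[...,0]   # green minus red
m=(d<17).astype(np.uint8)
m[:148]=0;m[243:]=0;m[:,:240]=0;m[:,331:]=0
cs,_=cv2.findContours(m,cv2.RETR_EXTERNAL,cv2.CHAIN_APPROX_NONE)
for q in cs:
    if cv2.contourArea(q)<40: continue
    r=cv2.minAreaRect(q); u,v=r[0]
    n,z=("booklet",15) if u<285 and v<180 else ("book",23) if u<285 and v<212 else ("stapler",39) if u<285 else ("tape",28) if v<182 else ("bottle",53) if v<215 else ("tin",25)
    w=cast(c,cv2.boxPoints(r),z); C=w.mean(0)
    e=[w[1]-w[0],w[2]-w[1]]; l=max(e,key=np.linalg.norm)
    print(n,np.round(r[0],1),C.round(1),[round(np.linalg.norm(x),1) for x in e],"yaw",round(float(np.arctan(-l[0]/l[1])),3))
E
```

```text
(295, 180) [54 84 72]
(260, 163) [188 179 157]
(260, 197) [49 57 59]
(256, 228) [29 29 30]
(323, 167) [100 110  92]
(312, 198) [28 28 28]
(306, 232) [158 158 153]
(285, 210) [59 88 77]
tin [306. 232.] [ 429.6 -258.1   25. ] [np.float64(54.2), np.float64(53.8)] yaw -0.027
stapler [255.6 228. ] [ 445.5 -106.9   39. ] [np.float64(23.6), np.float64(63.0)] yaw -0.206
bottle [309.5 198.5] [ 527.9 -268.6   53. ] [np.float64(44.5), np.float64(38.6)] yaw -0.027
book [259. 195.] [ 545.1 -120.1   23. ] [np.float64(61.6), np.float64(103.1)] yaw -0.118
tape [312. 166.] [ 629.3 -284.1   28. ] [np.float64(70.1), np.float64(64.7)] yaw 0.759
booklet [264.9 163.3] [ 643.7 -141.1   15. ] [np.float64(64.8), np.float64(98.1)] yaw -0.194
```

```bash
cat >> h.py <<'E'
from rig import manip, telemetry, eyes
from scipy.spatial.transform import Rotation as Ro
CX,CY,CYAW=535.,176.3,-0.178
H=290
def quat(psi):
    out=[]
    for p in (psi,psi+np.pi):
        y=np.array([np.cos(p),np.sin(p),0]); z=np.array([0,0,-1.]); out.append(Ro.from_matrix(np.c_[np.cross(y,z),y,z]).as_quat())
    return out
def goto(p,psi):
    c=[(np.abs(j[6]),q) for q in quat(psi) for j in [manip.ik(p,q)] if j is not None]
    manip.move_to(p,min(c,key=lambda t:t[0])[1])
def st(tag):
    s=telemetry.read_state(); print(tag,"t%.1f"%s["time_s"],"tcp",s["tcp_pos"].round(1),"w%.3f"%s["grip_width"],"gf%.1f"%s["grip_force"],"F",s["contact_force"].round(2)); return s
def pick(x,y,psi,g):
    goto([x,y,130],psi); hit=manip.move_straight([x,y,g],speed=100,until_force=10); st(f"down hit={hit}")
    manip.clamp(); st("clamped"); manip.move_straight([x,y,H],speed=200); st("lifted")
def place(dx,dy,surf,g,sink):
    c,s=np.cos(CYAW),np.sin(CYAW); x,y=CX+c*dx-s*dy,CY+s*dx+c*dy
    goto([x,y,H],CYAW); z=surf-3+g
    manip.move_straight([x,y,z+12],speed=150); 
    hit=manip.move_straight([x,y,z-sink],speed=25,until_force=2.5); st(f"placed hit={hit} aim z {z-sink:.1f}")
    manip.open_jaws(); manip.sleep(.3); manip.move_straight([x,y,H],speed=150); st("up")
def pic(n,name):
    c=eyes.snapshot(n); cv2.imwrite(f"pics/{name}.png",c["image"][:,:,::-1]); return c
E
python3 - <<'E'
from h import *
import pickle
c=pickle.load(open("s0.pkl","rb"))["top"]; print(cast(c,[311.4,198.2],53),cast(c,[312.4,165.9],28))
s=st("start"); p=s["tcp_pos"].copy(); p[2]=300; manip.move_straight(p)
goto([545,-120,H],-.118); pick(545.1,-120.1,-.118,2)
E
```

```text
[[ 528.61729106 -274.23902523   53.        ]] [[ 629.4478617  -285.29226041   28.        ]]
start t0.1 tcp [293.4 579.4 230.5] w1.004 gf0.0 F [-0.89  0.81 -0.15]
down hit=False t5.5 tcp [ 545.6 -120.2    2.6] w1.000 gf0.0 F [-0.43  0.58 -0.59]
clamped t5.8 tcp [ 545.6 -120.2    2.8] w0.707 gf65.4 F [-0.36  1.05  5.68]
lifted t7.4 tcp [ 544.4 -119.9  289. ] w0.710 gf64.9 F [-0.06 -0.06 -1.44]
```

```bash
python3 - <<'E'
from h import *
place(0,0,141,2,3)
pic("top","top1")
E
```

```text
placed hit=False aim z 137.0 t10.3 tcp [535.  176.4 137.1] w0.714 gf65.1 F [-1.4   0.83  0.24]
up t12.2 tcp [534.4 176.2 289.1] w1.001 gf0.0 F [-0.74 -0.12  0.05]
```

View pics/top1.png

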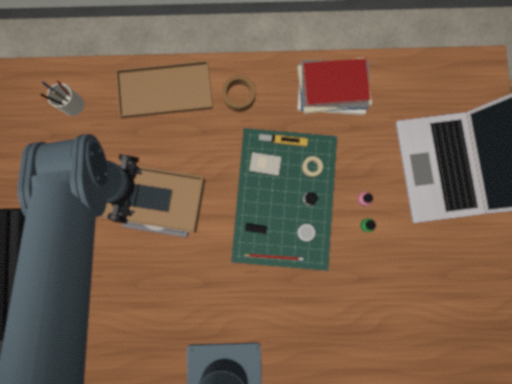

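The book (about (152,198)) is in the carton, partly hidden by the arm. I'll pick the booklet next and measure the book from there.

```bash
python3 - <<'E'
from h import *
goto([643.7,-141.1,H],-.194)
pick(643.7,-141.1,-.194,3)
c=pic("top","top2")
im=cv2.imread("pics/top2.png"); cv2.imwrite("pics/crop3.png",cv2.resize(im[150:245,80:210],None,fx=6,fy=6,interpolation=cv2.INTER_CUBIC))
g=cv2.GaussianBlur(c["image"],(3,3),0).astype(int); m=(g[...,0]-g[...,2]<18).astype(np.uint8); m[:168]=0;m[222:]=0;m[:,:105]=0;m[:,200:]=0
cs,_=cv2.findContours(m,cv2.RETR_EXTERNAL,cv2.CHAIN_APPROX_NONE)
q=max(cs,key=cv2.contourArea); r=cv2.minAreaRect(q); w=cast(c,cv2.boxPoints(r),157); C=w.mean(0)
e=[w[1]-w[0],w[2]-w[1]]; l=max(e,key=np.linalg.norm)
print(C,[np.linalg.norm(x) for x in e],np.arctan(-l[0]/l[1]))
E
```

```text
down hit=False t15.6 tcp [ 644.3 -141.2    3.7] w0.998 gf0.0 F [0.14 0.06 0.11]
clamped t16.0 tcp [ 644.4 -141.3    3.9] w0.634 gf63.6 F [-0.43  1.14  5.51]
lifted t17.6 tcp [ 643.1 -140.8  288.8] w0.635 gf63.0 F [ 0.48  0.06 -0.95]
[533.64467573 175.12912678 157.        ] [np.float64(57.442388219809565), np.float64(104.33668542166228)] -0.1797269594099015
```

View pics/crop3.png

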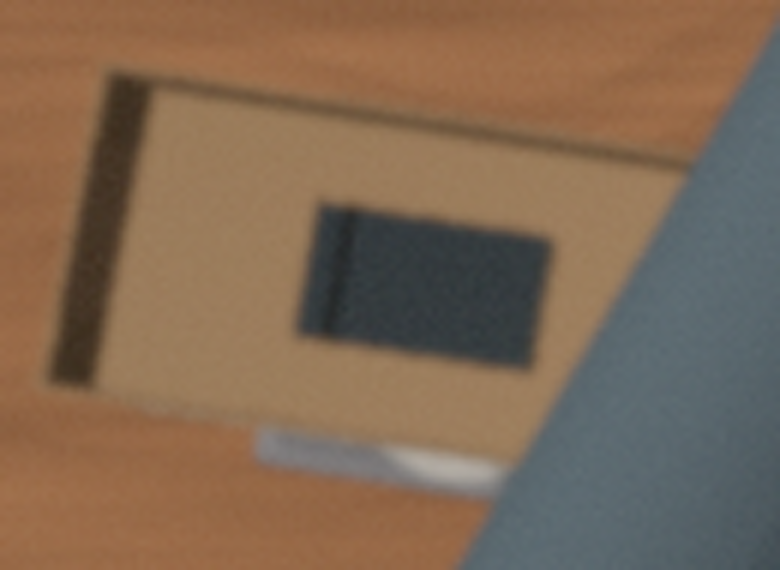

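Book sits centred (yaw −0.18, about 1 mm off). Next: the booklet onto it, then the tin.

```bash
python3 - <<'E'
from h import *
place(-.7,-.7,156.6,3,1.5)
goto([429.6,-258.1,H],CYAW); pick(429.6,-258.1,CYAW,4)
c=pic("top","top3")
im=cv2.imread("pics/top3.png"); cv2.imwrite("pics/crop4.png",cv2.resize(im[150:245,80:210],None,fx=6,fy=6,interpolation=cv2.INTER_CUBIC))
g=cv2.GaussianBlur(c["image"],(3,3),0).astype(int); m=(g.sum(2)>420).astype(np.uint8); m[:168]=0;m[215:]=0;m[:,:105]=0;m[:,200:]=0
cs,_=cv2.findContours(m,cv2.RETR_EXTERNAL,cv2.CHAIN_APPROX_NONE)
q=max(cs,key=cv2.contourArea); r=cv2.minAreaRect(q); w=cast(c,cv2.boxPoints(r),166.6); C=w.mean(0)
e=[w[1]-w[0],w[2]-w[1]]; l=max(e,key=np.linalg.norm)
print(C,[np.linalg.norm(x) for x in e],np.arctan(-l[0]/l[1]))
E
```

```text
placed hit=False aim z 155.1 t20.6 tcp [534.1 175.8 155.1] w0.633 gf63.2 F [1.16 0.05 0.68]
up t22.3 tcp [533.6 175.7 289.1] w1.003 gf0.0 F [-0.24  0.06 -0.75]
down hit=False t26.1 tcp [ 430.  -258.3    4.5] w1.004 gf0.0 F [ 0.43 -0.32 -0.13]
clamped t26.5 tcp [ 429.8 -258.1    4.8] w0.558 gf60.4 F [-1.08  1.55 10.35]
lifted t28.1 tcp [ 429.1 -257.7  289.1] w0.559 gf61.7 F [-0.22  0.   -1.23]
[532.71989203 175.59083868 166.6       ] [np.float64(55.487916259011484), np.float64(90.14446629639822)] -0.1797142390761857
```

View pics/crop4.png

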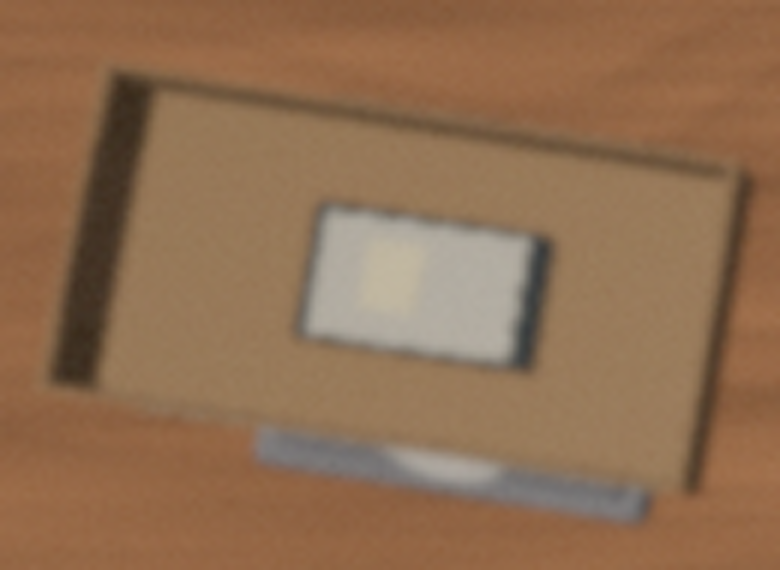

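The booklet lies squarely on the book, centred around crop (420,285). Next: the tin, then the bottle and tape.

```bash
python3 - <<'E'
from h import *
place(-1.5,0,166.6,4,2)
goto([528.3,-273.5,H],CYAW); pick(528.3,-273.5,CYAW,8)
place(0,92,131.4,8,3)
goto([629.4,-284.8,H],CYAW); pick(629.4,-284.8,CYAW,5)
pic("top","top4"); im=cv2.imread("pics/top4.png"); cv2.imwrite("pics/crop5.png",cv2.resize(im[150:245,80:210],None,fx=6,fy=6,interpolation=cv2.INTER_CUBIC))
E
```

```text
placed hit=False aim z 165.6 t31.4 tcp [533.5 176.7 165.6] w0.557 gf62.1 F [-0.55 -0.2   0.15]
up t33.1 tcp [532.9 176.6 289.1] w1.002 gf0.0 F [ 0.51  0.45 -0.18]
down hit=False t36.8 tcp [ 528.7 -273.8    8.7] w1.001 gf0.0 F [-0.33 -0.01 -0.01]
clamped t37.3 tcp [ 528.8 -273.7    8.7] w0.471 gf60.6 F [-0.08  1.    4.3 ]
lifted t38.9 tcp [ 527.8 -273.1  289. ] w0.470 gf60.5 F [ 0.46  0.46 -1.6 ]
placed hit=False aim z 133.4 t42.7 tcp [551.3 266.9 133.5] w0.473 gf60.6 F [ 0.19 -0.12  0.36]
up t44.7 tcp [550.7 266.8 289. ] w1.002 gf0.0 F [-1.5   0.51 -0.04]
down hit=False t48.8 tcp [ 629.9 -285.2    5.8] w1.001 gf0.0 F [-0.94 -0.33  0.06]
clamped t49.1 tcp [ 630.  -285.2    6.2] w0.679 gf64.4 F [-0.25  0.89  5.54]
lifted t50.7 tcp [ 629.  -284.3  288.7] w0.682 gf64.0 F [-0.24 -0.71 -1.23]
```

View pics/crop5.png

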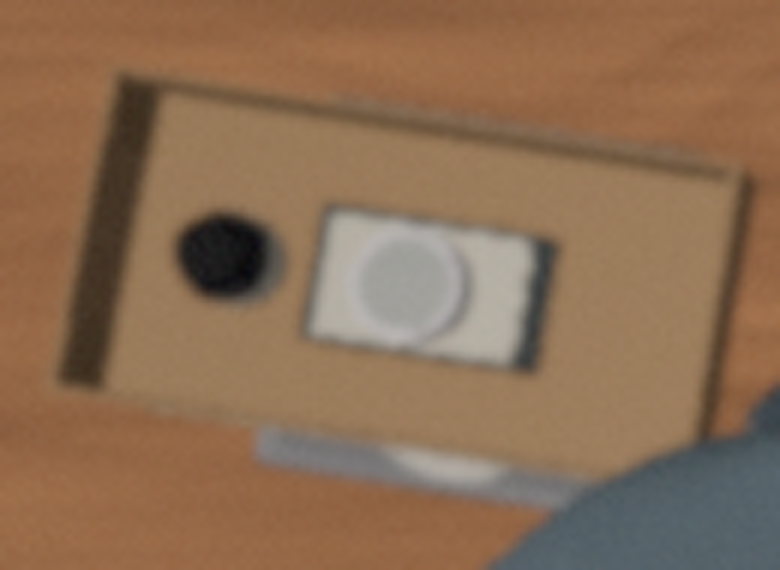

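Bottle stands at crop (225,255), tin at (408,282), which is centred once parallax is allowed for. Placing the tape.

```bash
python3 - <<'E'
from h import *
place(0,-89,127,5,2)
goto([430,-200,H],CYAW)
c=pic("top","top5"); im=cv2.imread("pics/top5.png"); cv2.imwrite("pics/crop6.png",cv2.resize(im[145:240,80:280],None,fx=4,fy=4,interpolation=cv2.INTER_CUBIC))
s=pic("scene","scene5"); im=cv2.imread("pics/scene5.png"); cv2.imwrite("pics/crop7.png",cv2.resize(im[80:290,150:400],None,fx=2.8,fy=2.8,interpolation=cv2.INTER_CUBIC))
E
```

```text
placed hit=False aim z 127.0 t54.1 tcp [519.2  88.8 127. ] w0.675 gf64.1 F [-0.62  0.42  0.27]
up t56.0 tcp [518.7  88.7 289.2] w1.002 gf0.0 F [ 0.34  0.14 -0.  ]
```

View pics/crop6.png

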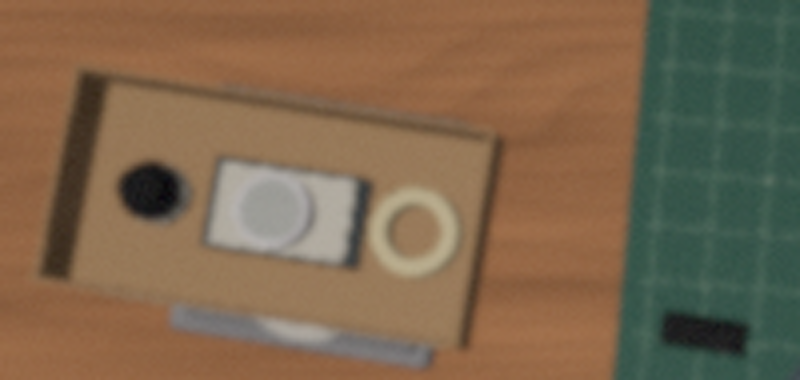

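View pics/crop7.png

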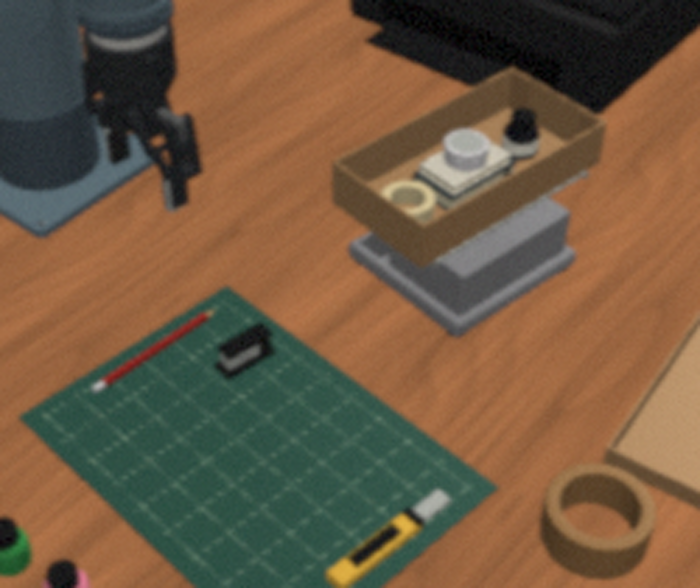

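The top view shows the bottle at (150,190), the stack at (285,212), and the tape at (413,232) flat and clear of the books. The scene view shows everything upright and level, with the stapler untouched.

```bash
python3 -c "
from rig import manip,job_done
manip.sleep(.5); print(job_done())"
```

```text
the job is handed in; nothing more can be done
None
```

The order is packed in the carton and handed in: book, booklet and tin stacked in the middle, bottle to the left, tape to the right, and the stapler untouched; the last camera views showed everything in place, but the hand-in returned no verdict.

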